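Roll a laser tube into its V-block

ROBOT

A 6-joint arm with a two-finger parallel gripper is mounted at the origin on the work surface. World frame = base frame: x ahead of the robot, y to its left, z up, the work surface at z = 0. Lengths are in m, angles in rad, forces in N, time in s.
With the tool pointing down it reaches from about 0.25 to 0.775 m from the base axis. Payload 4 kg.
Tool frame: the origin (TCP) lies at the very end of the fingers, on their centre line; the grasp point (between the pads) lies 19 mm behind it; y points along the fingers, x is the direction in which the jaws open and shut, and the axes are right-handed (so a half turn about y gives the same grasp; the last joint's range is limited). The gripper opens to 94 mm and grips with 3 to 60 N. Pads are 16 mm wide; open, the fingers measure 119 mm over their backs; the gripper's body (75 mm by 177 mm) begins 78 mm behind the grasp point.
Start: joints at [1.043, 0.087, 1.371, -0, 1.684, -0.103], TCP at [0.227, 0.501, 0.206] pointing down, gripper open.
Joint ranges: [-3.1, 3.1], [-0.76, 2.03], [0.27, 2.55], [-1.08, 4.22], [0.17, 2.65], [-2.57, 2.57]. Speed limits (rad/s): [2.79, 2.79, 3.14, 3.14, 3.14, 3.14].

INTERFACE

Orientations are given as [roll, pitch, yaw] about the fixed x, y, z axes, in that order (R = Rz(yaw) Ry(pitch) Rx(roll)).
In Python, from bench import robot gives the robot as it stands.
- The arm moves only by the shell command python3 -m handwheel 'ROWS' [OPENING]. ROWS is JSON, a list of rows, each an object with "delta_pos": the shift along the tool's x, y, z in mm, a list of three; "yaw": the turn about the tool's y in rad. A call has 1 to 12 rows; each row is the pose to reach, as a shift and turn from the pose commanded when the call began, along the tool's axes at that moment; what a row does not reach only later rows make up. A row lasts 1/10 s, in which the tool goes at most 50 mm and 8.59 degrees, less where a joint would pass 70% of its speed; a pose out of reach is approached as far as the arm can. A call with a gripper value outside its range is refused whole. OPENING is the closure in counts, from 0 (fully open) to 255 (shut), set as the call begins (- or left out, the last holds). The fingers move at their own pace and stop on an object; the grip force is fixed at half the most. Time passes only in rows, so rows that repeat a pose let the fingers close. It gives the time, the measured TCP pose, the force and the opening at its end, in the units of the state.
- robot.get_obs(): the state, without advancing time (a new reading comes with each control period).
- robot.snapshot(name): name is "scene" or "top"; returns a dict with "image" (420x560x3 uint8, red, green, blue), "fx", "fy", "cx", "cy" (pixels), "rvec" (rotation vector, rad) and "tvec" (3), from world to camera coordinates, as OpenCV has them. Camera axes: x right, y down, z forward; pixel columns grow to the right and rows downward; lengths in m; the calibration is good to about 2 mm. A picture is of the moment at which its call begins. There is no depth.
- robot.close_job(): hands the job in, once; it reports no verdict.
The state is a dict: "time": time; "joint_positions": joint angles; "qvel": joint speeds; "joint_torque": joint torques, N m; "tool_pos": TCP position; "ee_rot": TCP orientation; "wrist_force": force on the tool from outside, world axes, zero at the start; "wrist_torque": the same for the moment, N m; "width": finger opening in m.
Only numpy, scipy, OpenCV 4.12 (cv2) and the standard library are available. Lean on these libraries where they do the work, as an engineer would, in place of code of your own. Each camera call takes 0.05 s, during which the arm holds its last target.

TASK

With the fingertips, roll the laser tube by its side over the bench and up the ramp until it drops into the groove of the V-block; then push it by its end along the groove until its other end is home against the end plate. Do not lift or carry the tube, and leave the things around it where they are.

Things in the scene. Friction and masses are not known exactly. Their poses are not given: they have to be found in the camera images.
- tube: the laser tube: smooth metal cylinder, black ends, yellow patch, 44 mm in diameter, 200 mm long, 0.4 to 0.8 kg, loose on the ramp's side of the V-block, 25 to 45 mm short of the end plate along y, up to 0.2 rad askew. Origin at its centre, 22 mm up at the start; y along its axis, to the end that goes home; x, z turn as it rolls. Rolls easily, pushed level at mid-height; high on its side it may jam.
- vblock: the aluminium V-block, fixed. Origin on the bench under the groove's bottom; x level from the ramp over the groove to the fence, y level along the groove to the end plate, z up. It spans y -100 to +75 mm. Groove faces slope 30 degrees: bottom 3 mm high at x = 0, rising to 18 mm at x = 26 mm, where a fence 30 mm high, 20 mm thick stands. A tube in the groove has its centre at x = 0, z = 28.4 mm.
- ramp_lip (a point): middle of the lip between ramp and groove, in the V-block's frame at x = -16 mm, y = -12.5 mm, 12.2 mm above the bench. The ramp rises to it from bench height at x = -105 mm, over the whole width of the block. Axes as the V-block's.
- end_plate (a point): on the inner face of the end plate, 28.4 mm up: where the centre of the tube's end comes to rest (V-block frame x = 0, y = +75 mm; the tube's centre is then at y = -25 mm). The plate is 55 mm high, 10 mm thick and spans x = -16 to +46 mm. Axes as the V-block's.
- post: bystander: a loose post holder, round black foot 60 mm across, 110 mm tall. Origin under its centre.
- lens: bystander: a loose lens on a post, round black foot 60 mm across, 98 mm tall. Origin under its centre.
- driver: bystander: a loose screwdriver, 160 mm long, lying along its x. It lies behind the fence.
- meter: bystander: a loose grey hand meter with a screen and keys, 110 x 70 x 28 mm. Origin under its centre.
Things that resemble listed ones, but are neither listed nor needed, are in the scene too. Of the things shaped like the tube, the metal one is meant.

How it is judged:
By the outcome, as a careful person would: the job done as asked, in the order asked, and still so for the second after the job is handed in, with the robot touching nothing.
It also fails if it takes over 54 s, if anything falls off the work surface, if the arm or the gripper's body presses on something with over 40 N, if the wrist force passes 120 N, or if a joint passes its speed limit or range.

## Working session

There is one attempt and no reset: what is moved stays moved. The work goes in short steps, Python scripts to look and compute and a shell command to move; the robot and the scene stay as the last step left them, time stands still between calls to the robot, and variables do not carry over. Pictures are saved under pics/ and viewed, and the job is handed in when it is done.

```bash
ls; mkdir -p pics; python3 - <<'E'
from bench import robot
import cv2
o=robot.get_obs()
for k,v in o.items(): print(k,v)
for n in("scene","top"):
    s=robot.snapshot(n); cv2.imwrite(f"pics/{n}0.png",s["image"][:,:,::-1])
    print(n,{k:v for k,v in s.items() if k!="image"})
E
```

```text
pics
time 0.0
joint_positions [ 1.04290155e+00  8.79381101e-02  1.37225989e+00 -4.04197420e-05
  1.68357684e+00 -1.03067953e-01]
qvel [ 1.96678615e-05  3.59427814e-04 -3.43773915e-04  1.24329370e-03
  1.10600664e-03  1.93379904e-03]
joint_torque [ 8.71049997e-04 -3.40187323e+01 -3.02427757e+01  7.19357142e-02
  3.28325853e-02 -1.80900870e-04]
tool_pos [0.22641251 0.50063299 0.20431054]
ee_rot [-1.57061177  0.00217474  1.1459652 ]
wrist_force [ 0.49981288  0.77181052 -0.66422942]
wrist_torque [-0.00524948  0.03573102 -0.01367589]
width 0.0939295563784543
scene {'fx': 490.9677629352294, 'fy': 490.9677629352294, 'cx': 278.2974126485722, 'cy': 211.95364645511268, 'rvec': array([ 1.35764654,  2.14687817, -0.91216803]), 'tvec': array([ 0.21730764, -0.26403969,  1.64237178])}
top {'fx': 483.23019400415325, 'fy': 483.23019400415325, 'cx': 280.3704023433163, 'cy': 207.17962966282053, 'rvec': array([ 2.20149248, -2.19197237,  0.08148138]), 'tvec': array([-0.03794199,  0.52534876,  1.19539208])}
```

View pics/scene0.png

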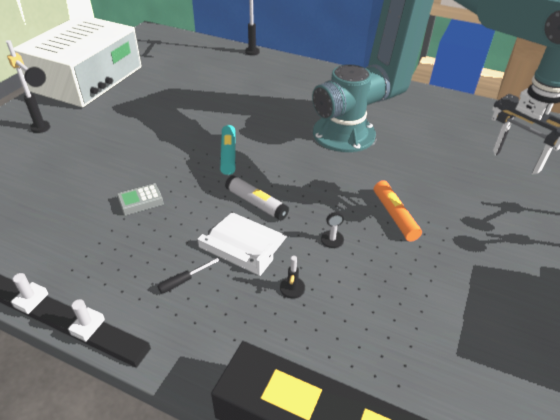

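View pics/top0.png

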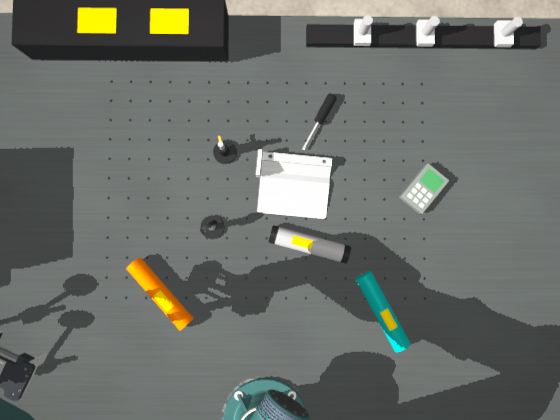

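The cylinders are the metal one at top (310,244), the orange one at (160,293) and the teal one at (384,312). The metal one matches the description. The black box with yellow labels at (120,30) isn't a tube. I'll check the choice in a close crop.

```bash
python3 - <<'E'
import cv2
a=cv2.imread("pics/top0.png")[130:280,200:400]; cv2.imwrite("pics/topc.png",cv2.resize(a,None,fx=4,fy=4,interpolation=cv2.INTER_CUBIC))
a=cv2.imread("pics/scene0.png")[150:310,170:370]; cv2.imwrite("pics/scenec.png",cv2.resize(a,None,fx=3.7,fy=3.7,interpolation=cv2.INTER_CUBIC))
E
```

```text
(no output)
```

View pics/topc.png

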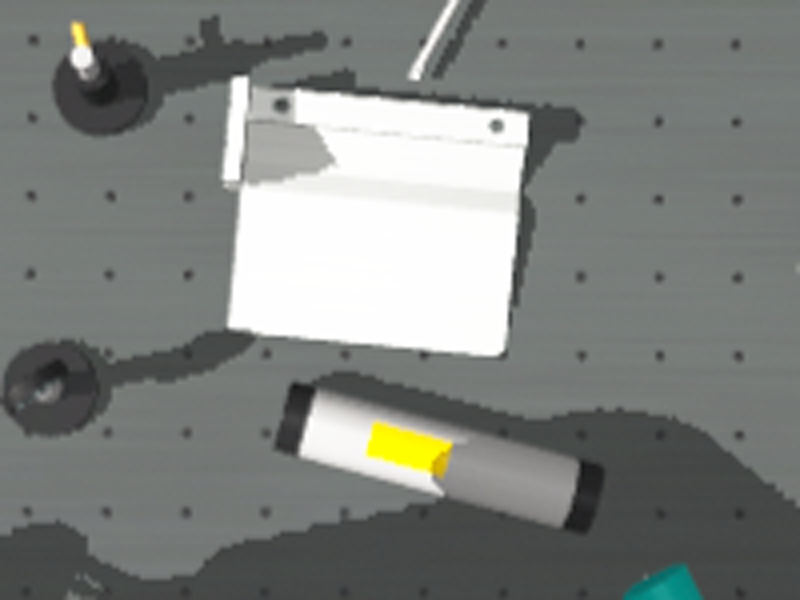

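View pics/scenec.png

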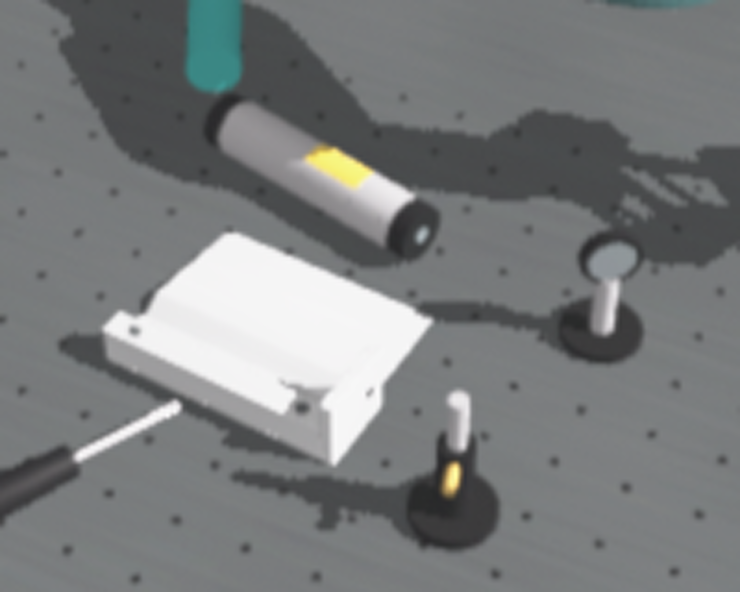

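The crop confirms the metal tube: black ends at top (273,234) and (349,255), yellow patch facing up. The end plate is at the block's left end (258,163), the fence is on the far side and the ramp faces the robot. Next I'll measure.

```bash
cat > h.py <<'E'
import numpy as np, cv2
from bench import robot
CAL={}
def cam(n):
    s=robot.snapshot(n); return s
def ray(s,p,z):
    K=np.array([[s["fx"],0,s["cx"]],[0,s["fy"],s["cy"]],[0,0,1]])
    R=cv2.Rodrigues(s["rvec"])[0]; C=-R.T@s["tvec"]
    d=R.T@np.linalg.inv(K)@np.array([p[0],p[1],1.]); return C+d*(z-C[2])/d[2]
def proj(s,P):
    K=np.array([[s["fx"],0,s["cx"]],[0,s["fy"],s["cy"]],[0,0,1]])
    return cv2.projectPoints(np.array(P,float).reshape(-1,3),s["rvec"],s["tvec"],K,None)[0][:,0]
E
python3 - <<'E'
from h import *
np.set_printoptions(precision=4,suppress=True)
t=robot.snapshot("top"); s=robot.snapshot("scene")
for c in(t,s):
    R=cv2.Rodrigues(c["rvec"])[0]; print("C",-R.T@c["tvec"])
T=lambda x,y:(200+(x+.5)/4-.5,130+(y+.5)/4-.5)
S=lambda x,y:(170+(x+.5)/3.7-.5,150+(y+.5)/3.7-.5)
a=ray(t,T(228,327),0);b=ray(t,T(503,356),0)
print("ramp corners top",a,b,np.linalg.norm(a-b), "yaw",np.arctan2(*(a-b)[[1,0]])-np.pi/2)
a2=ray(s,S(433,322),0);b2=ray(s,S(234,233),0)
print("ramp corners scene",a2,b2,np.linalg.norm(a2-b2))
print("fence foot scene far: plate bottom corner",ray(s,S(334,465),0), "fence bottom right", ray(s,S(106,355),0))
e1=ray(t,T(283,417),.022);e2=ray(t,T(594.5,499),.022)
print("tube top",e1,e2,np.linalg.norm(e1-e2),(e1+e2)/2,np.arctan2(*(e1-e2)[[1,0]])-np.pi/2)
print("tube end scene",ray(s,S(415,228),.022))
print("post",ray(t,T(102,88),0),"lens",ray(t,T(53,388),0), "driver tip",ray(t,T(414,78),0.01),"teal",ray(t,T(685,570),.02),ray(t,T(630,595),.02))
for z in(.03,.048): print("fence top right corners",z,ray(t,T(527,113),z),ray(t,T(523,147),z))
print(robot.get_obs()["time"])
E
```

```text
C [ 0.4516 -0.0199  1.2256]
C [1.3457 0.3691 0.9312]
ramp corners top [0.5155 0.0244 0.    ] [ 0.4979 -0.1503  0.    ] 0.17558628194715756 yaw -0.100615281337882
ramp corners scene [0.5201 0.0266 0.    ] [ 0.5013 -0.1444  0.    ] 0.17201680683358056
fence foot scene far: plate bottom corner [0.667  0.0215 0.    ] fence bottom right [ 0.6482 -0.1646  0.    ]
tube top [ 0.4585 -0.011   0.022 ] [ 0.4084 -0.2048  0.022 ] 0.20014787130532188 [ 0.4335 -0.1079  0.022 ] -0.25299476256972975
tube end scene [ 0.4587 -0.0162  0.022 ]
post [0.6681 0.1059 0.    ] lens [0.4764 0.1347 0.    ] driver tip [ 0.6739 -0.093   0.01  ] teal [ 0.3646 -0.2612  0.02  ] [ 0.3491 -0.2269  0.02  ]
fence top right corners 0.03 [ 0.6487 -0.1624  0.03  ] [ 0.6273 -0.1599  0.03  ]
fence top right corners 0.048 [ 0.6457 -0.1603  0.048 ] [ 0.6246 -0.1578  0.048 ]
0.2
```

```bash
cat >> h.py <<'E'
from scipy.spatial.transform import Rotation as Ro
def delta(P,yaw=None):
    o=robot.get_obs(); R=Ro.from_euler("xyz",o["ee_rot"]).as_matrix()
    d=R.T@(np.array(P)-o["tool_pos"])*1000
    y0=np.arctan2(R[1,0],R[0,0])
    print("tool_pos",o["tool_pos"].round(4),"yaw",round(y0,4),"t",round(o["time"],2),"F",o["wrist_force"].round(1)," delta mm",d.round(1),"dyaw", None if yaw is None else round(-(yaw-y0),4))
BO=np.array([.6135,-.0592]);BY=-.102
def b2w(x,y): c,s=np.cos(BY),np.sin(BY); return BO+np.array([c*x-s*y,s*x+c*y])
def w2b(p): c,s=np.cos(BY),np.sin(BY); d=np.array(p)[:2]-BO; return np.array([c*d[0]+s*d[1],-s*d[0]+c*d[1]])
E
python3 - <<'E'
from h import *
delta([.380,-.094,.2],1.318)
E
```

```text
tool_pos [0.2265 0.5008 0.2048] yaw 1.146 t 0.2 F [-0.2 -1.2 -0.2]  delta mm [-478.7    5.3 -385. ] dyaw -0.172
```

```bash
python3 -m handwheel '[{"delta_pos":[-30,0,-24],"yaw":0},{"delta_pos":[-60,1,-48],"yaw":0},{"delta_pos":[-99,1,-80],"yaw":-0.05},{"delta_pos":[-138,2,-111],"yaw":-0.05},{"delta_pos":[-177,2,-142],"yaw":-0.1},{"delta_pos":[-216,3,-173],"yaw":-0.1},{"delta_pos":[-255,3,-205],"yaw":-0.15},{"delta_pos":[-294,4,-236],"yaw":-0.15},{"delta_pos":[-333,4,-267],"yaw":-0.172},{"delta_pos":[-372,5,-299],"yaw":-0.172},{"delta_pos":[-411,5,-330],"yaw":-0.172},{"delta_pos":[-440,5,-354],"yaw":-0.172}]'
python3 - <<'E'
from h import *
delta([.380,-.094,.12],1.318)
E
```

```text
time: 1.4
tool_pos: [0.3678, -0.0483, 0.2005]
ee_rot: [-1.572, 0.0, 1.316]
wrist_force: [0.0, -0.5, 0.5]
width: 0.0941
tool_pos [ 0.3678 -0.0483  0.2005] yaw 1.3157 t 1.4 F [ 0.  -0.5  0.5]  delta mm [-41.1  80.5 -23.3] dyaw -0.0023
```

```bash
python3 -m handwheel '[{"delta_pos":[-15,20,-8],"yaw":0},{"delta_pos":[-30,45,-16],"yaw":0},{"delta_pos":[-41,65,-23],"yaw":0},{"delta_pos":[-41,80,-23],"yaw":0},{"delta_pos":[-41,80,-23],"yaw":0}]'
python3 - <<'E'
from h import *
delta([.380,-.094,.012],1.318)
for n in("scene","top"):
    s=robot.snapshot(n); cv2.imwrite(f"pics/{n}1.png",s["image"][:,:,::-1])
a=cv2.imread("pics/top1.png")[130:330,200:400]; cv2.imwrite("pics/top1c.png",cv2.resize(a,None,fx=3,fy=3))
E
```

```text
time: 1.9
tool_pos: [0.3781, -0.0908, 0.1179]
ee_rot: [-1.565, -0.001, 1.317]
wrist_force: [0.2, 0.4, 0.0]
width: 0.0939
tool_pos [ 0.3781 -0.0908  0.1179] yaw 1.3169 t 1.9 F [0.2 0.4 0. ]  delta mm [ -2.8 105.8  -3.3] dyaw -0.0011
```

View pics/top1c.png

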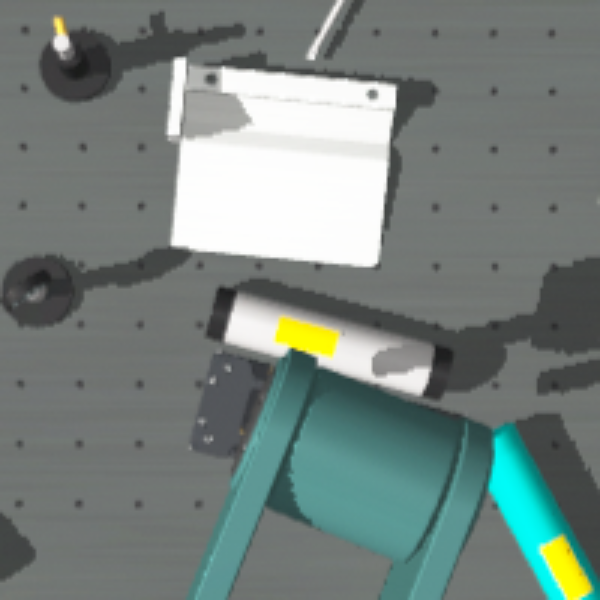

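View pics/scene1.png

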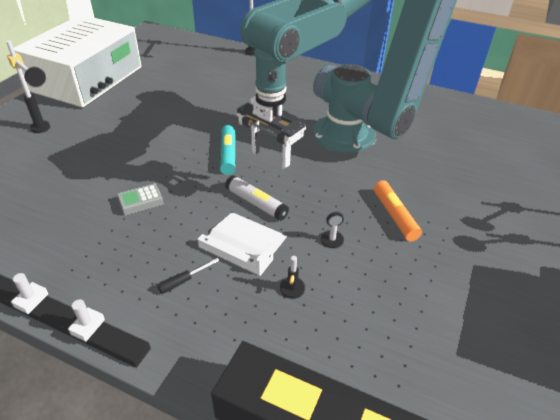

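The jaws are parallel to the tube on the robot's side (top1c (230,400), tube patch (305,335)), clear of the teal tube at (495,430). I'm descending behind the tube.

```bash
python3 -m handwheel '[{"delta_pos":[-1,20,0],"yaw":0},{"delta_pos":[-1,45,0],"yaw":0},{"delta_pos":[-1,70,0],"yaw":0},{"delta_pos":[-1,90,0],"yaw":0},{"delta_pos":[-1,100,0],"yaw":0},{"delta_pos":[-1,104,0],"yaw":0},{"delta_pos":[-1,104,0],"yaw":0}]'
python3 - <<'E'
from h import *
delta([.380,-.094,.012],1.318)
o=robot.get_obs(); print(w2b(o["tool_pos"]), w2b([.4335,-.1079]))
for n in("scene",):
    s=robot.snapshot(n); a=s["image"][100:260,150:350,::-1]; cv2.imwrite(f"pics/{n}2.png",cv2.resize(a,None,fx=3.7,fy=3.7))
E
```

```text
time: 2.7
tool_pos: [0.3802, -0.0921, 0.0171]
ee_rot: [-1.572, 0.0, 1.318]
wrist_force: [0.5, 0.3, -0.3]
width: 0.0937
tool_pos [ 0.3802 -0.0921  0.0171] yaw 1.3184 t 2.7 F [ 0.5  0.3 -0.3]  delta mm [-1.9  5.1 -0.2] dyaw 0.0004
[-0.22870728 -0.05649941] [-0.17410566 -0.06677506]
```

View pics/scene2.png

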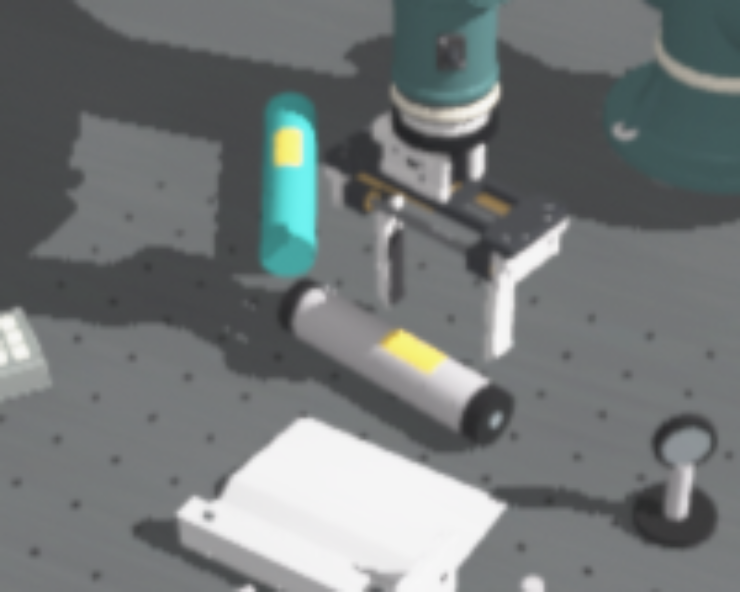

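```bash
python3 -m handwheel '[{"delta_pos":[-2,3,-5],"yaw":0},{"delta_pos":[-2,5,-11],"yaw":0},{"delta_pos":[-2,5,-16],"yaw":0},{"delta_pos":[-2,5,-19],"yaw":0},{"delta_pos":[-2,5,-21],"yaw":0},{"delta_pos":[-2,5,-23],"yaw":0},{"delta_pos":[-2,5,-24],"yaw":0},{"delta_pos":[-2,5,-25],"yaw":0},{"delta_pos":[-2,5,-26],"yaw":0},{"delta_pos":[-2,5,-27],"yaw":0}]'
python3 - <<'E'
from h import *
delta([.380,-.094,.012],1.469)
o=robot.get_obs(); print(w2b(o["tool_pos"]))
for n in("scene","top"):
    s=robot.snapshot(n); a=s["image"][100:260,150:350,::-1] if n=="scene" else s["image"][180:320,200:400,::-1]; cv2.imwrite(f"pics/{n}3.png",cv2.resize(a,None,fx=3.7,fy=3.7))
E
```

```text
time: 3.75
tool_pos: [0.4052, -0.1007, 0.0114]
ee_rot: [-1.57, -0.0, 1.318]
wrist_force: [-0.8, 0.0, 1.5]
width: 0.0941
tool_pos [ 0.4052 -0.1007  0.0114] yaw 1.318 t 3.75 F [-0.8  0.   1.5]  delta mm [ 0.2 -0.6 26. ] dyaw -0.151
[-0.20303261 -0.06248335]
```

View pics/scene3.png

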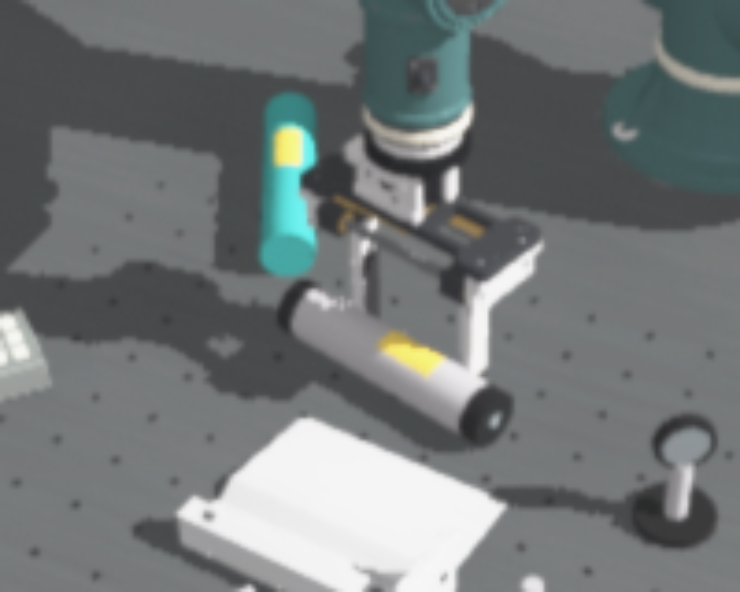

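View pics/top3.png

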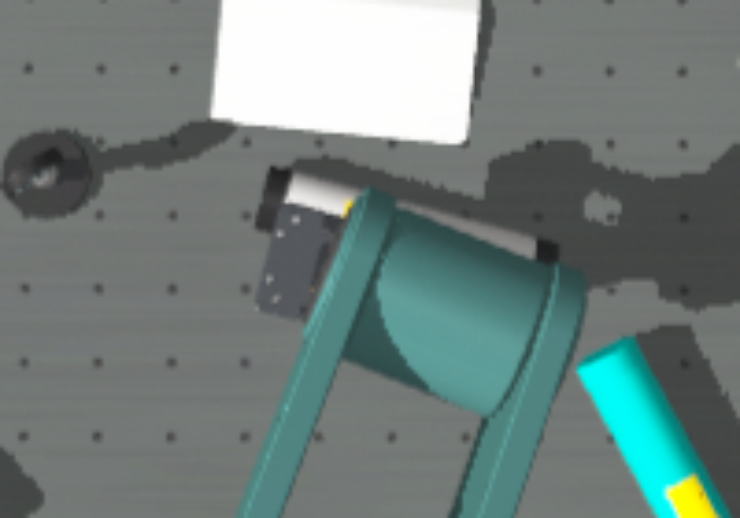

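The fingertips are just touching the tube's side, and the patch has barely moved. Next I'll roll it while turning it square.

```bash
python3 -m handwheel '[{"delta_pos":[0,0,-1],"yaw":0},{"delta_pos":[0,0,-3],"yaw":-0.015},{"delta_pos":[0,0,-5],"yaw":-0.03},{"delta_pos":[0,0,-7],"yaw":-0.045},{"delta_pos":[0,0,-10],"yaw":-0.06},{"delta_pos":[0,0,-13],"yaw":-0.075},{"delta_pos":[0,0,-16],"yaw":-0.09},{"delta_pos":[0,0,-19],"yaw":-0.105},{"delta_pos":[0,0,-22],"yaw":-0.12},{"delta_pos":[0,0,-25],"yaw":-0.135},{"delta_pos":[0,0,-27],"yaw":-0.15},{"delta_pos":[0,0,-28],"yaw":-0.155}]'
python3 - <<'E'
from h import *
delta([.380,-.094,.012],1.469)
o=robot.get_obs(); print(w2b(o["tool_pos"]))
for n in("scene","top"):
    s=robot.snapshot(n); a=s["image"][100:260,150:350,::-1] if n=="scene" else s["image"][130:280,200:400,::-1]; cv2.imwrite(f"pics/{n}4.png",cv2.resize(a,None,fx=3.7,fy=3.7))
E
```

```text
time: 5.05
tool_pos: [0.4328, -0.1079, 0.0115]
ee_rot: [-1.571, -0.0, 1.474]
wrist_force: [-0.5, -0.1, 0.7]
width: 0.0937
tool_pos [ 0.4328 -0.1079  0.0115] yaw 1.4737 t 5.05 F [-0.5 -0.1  0.7]  delta mm [ 8.7 -0.5 53.8] dyaw 0.0047
[-0.17485175 -0.0668032 ]
```

View pics/scene4.png

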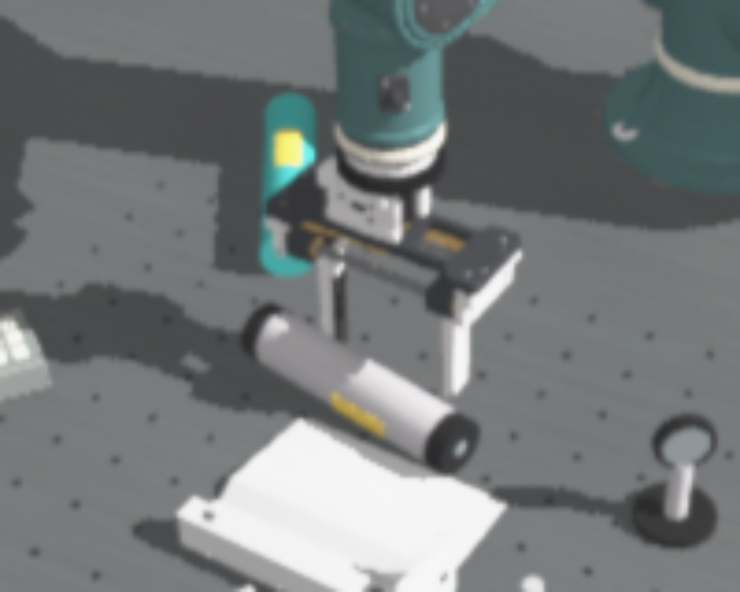

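View pics/top4.png

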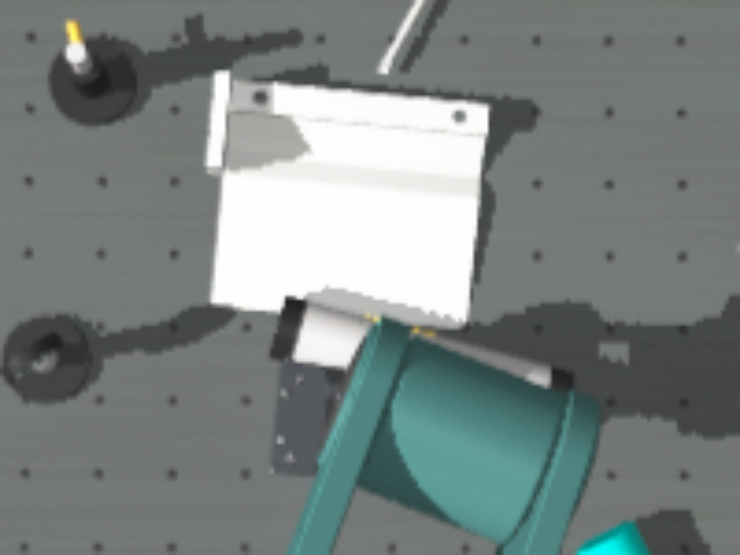

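```bash
python3 - <<'E'
from h import *
t=robot.snapshot("top"); s=robot.snapshot("scene")
T=lambda x,y:(200+(x+.5)/3.7-.5,130+(y+.5)/3.7-.5)
S=lambda x,y:(150+(x+.5)/3.7-.5,100+(y+.5)/3.7-.5)
a=ray(t,T(288,297),.022);b=ray(t,T(574,371),.022);print("far-side corners",a,b,np.linalg.norm(a-b),np.arctan2(*(a-b)[[1,0]])-np.pi/2)
print(w2b(a),w2b(b),"endcentre",w2b(ray(t,T(280,328),.022)),w2b(ray(s,S(461,447),.022)))
cv2.imwrite("pics/x5.png",cv2.resize(s["image"][150:250,190:310,::-1],None,fx=6,fy=6,interpolation=cv2.INTER_CUBIC))
E
```

```text
far-side corners [ 0.51831219 -0.02838898  0.022     ] [ 0.46926544 -0.22134541  0.022     ] 0.19909235880046353 -0.24891415465824518
[-0.09783035  0.02095855] [-0.12697473 -0.17598909] endcentre [-0.11919437  0.02409725] [-0.1171258   0.02804636]
```

View pics/x5.png

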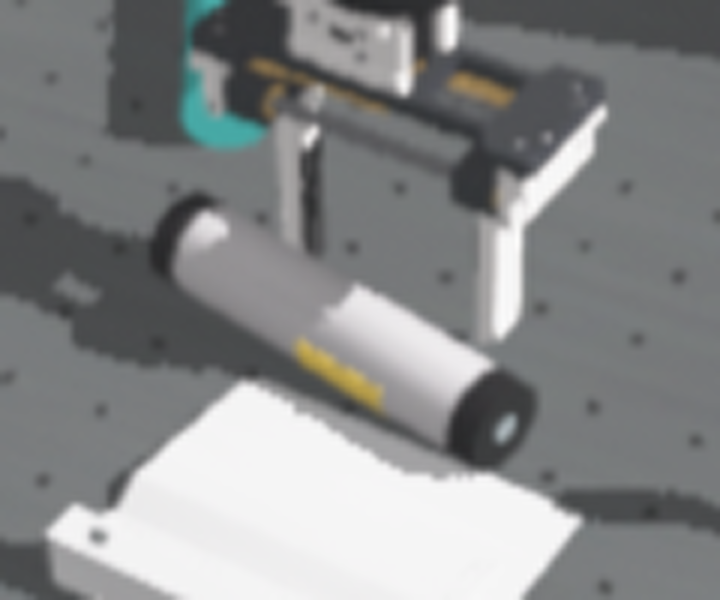

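The tube rolled ahead without turning: it is still about 0.15 rad askew, with its centre at about (-0.133,-0.074) in the block frame. I'll lift clear, then straighten it on the bench with one fingertip on each side.

```bash
python3 -m handwheel '[{"delta_pos":[0,-8,6],"yaw":0},{"delta_pos":[0,-25,10],"yaw":0.1},{"delta_pos":[0,-50,10],"yaw":0.24},{"delta_pos":[0,-70,10],"yaw":0.38},{"delta_pos":[0,-75,10],"yaw":0.52},{"delta_pos":[0,-75,10],"yaw":0.66},{"delta_pos":[0,-75,10],"yaw":0.8},{"delta_pos":[0,-75,10],"yaw":0.94},{"delta_pos":[0,-75,10],"yaw":1.02},{"delta_pos":[0,-75,10],"yaw":1.02}]'
python3 - <<'E'
from h import *
t=robot.snapshot("top"); s=robot.snapshot("scene")
c=b2w(-.1327,-.074); print(c,robot.get_obs()["joint_positions"].round(2)); delta([*c,.075],.45)
cv2.imwrite("pics/x6.png",cv2.resize(s["image"][130:260,190:330,::-1],None,fx=4,fy=4,interpolation=cv2.INTER_CUBIC))
cv2.imwrite("pics/t6.png",cv2.resize(t["image"][130:280,200:400,::-1],None,fx=4,fy=4,interpolation=cv2.INTER_CUBIC))
E
```

```text
time: 6.25
tool_pos: [0.4222, -0.1067, 0.087]
ee_rot: [-1.571, -0.0, 0.453]
wrist_force: [-1.1, -0.0, -0.4]
width: 0.094
[ 0.47395479 -0.11930344] [-0.38 -0.12  1.81  0.    1.45 -0.83]
tool_pos [ 0.4223 -0.1068  0.0869] yaw 0.4547 t 6.35 F [-0.3 -0.1 -0.7]  delta mm [ 40.9  11.9 -34. ] dyaw 0.0047
```

View pics/x6.png

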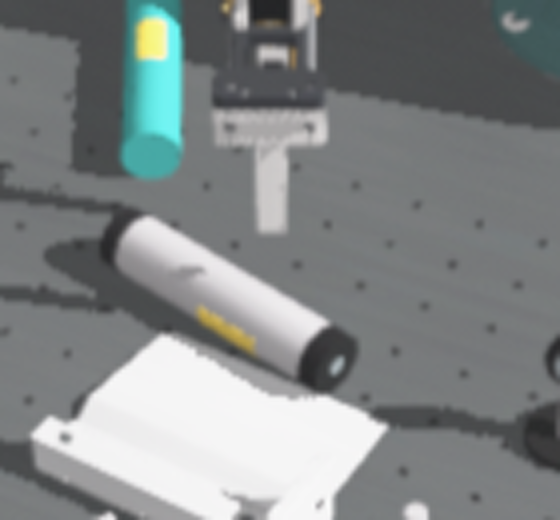

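View pics/t6.png

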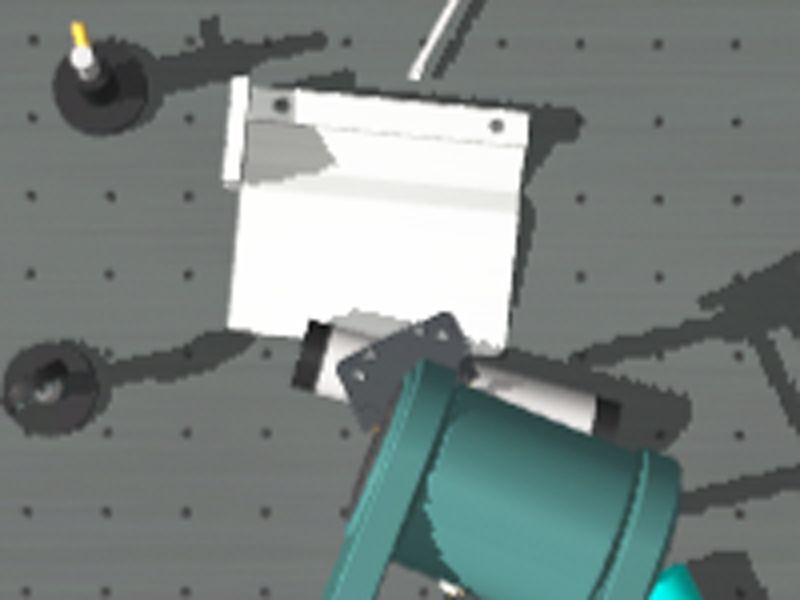

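```bash
cat >> h.py <<'E'
def tubetop(t,sc,off,A,B):  # A: +y end far corner, B: -y end far corner (crop px)
    f=lambda p:(off[0]+(p[0]+.5)/sc-.5,off[1]+(p[1]+.5)/sc-.5)
    a=ray(t,f(A),.022)[:2];b=ray(t,f(B),.022)[:2]
    u=(a-b)/np.linalg.norm(a-b); n=np.array([u[1],-u[0]])
    c=(a+b)/2-.022*n; print("len",np.linalg.norm(a-b),"centre",c,"block",w2b(c),"askew",np.arctan2(u[1],u[0])-np.pi/2-BY)
E
python3 - <<'E'
from h import *
t=robot.snapshot("top")
tubetop(t,4,(200,130),(311,320),(621,402))
E
```

```text
len 0.19989259635625098 centre [ 0.47257324 -0.11933773] block [-0.13407088 -0.07417478] askew -0.15232856173448817
```

```bash
python3 - <<'E'
from h import *
delta([.4726,-.1193,.087],.444)
E
```

```text
tool_pos [ 0.4223 -0.1068  0.0867] yaw 0.4544 t 6.4 F [ 0.6 -0.   0.7]  delta mm [ 39.7  -0.2 -33.3] dyaw 0.0104
```

```bash
python3 -m handwheel '[{"delta_pos":[12,0,-10],"yaw":0},{"delta_pos":[25,0,-21],"yaw":0.01},{"delta_pos":[35,0,-30],"yaw":0.01},{"delta_pos":[40,0,-33],"yaw":0.01},{"delta_pos":[40,0,-33],"yaw":0.01},{"delta_pos":[40,0,-33],"yaw":0.01}]'
python3 - <<'E'
from h import *
delta([.4726,-.1193,.013],.444)
s=robot.snapshot("scene")
cv2.imwrite("pics/x7.png",cv2.resize(s["image"][100:260,150:350,::-1],None,fx=3.7,fy=3.7,interpolation=cv2.INTER_CUBIC))
E
```

```text
time: 7.0
tool_pos: [0.4724, -0.1188, 0.0863]
ee_rot: [-1.57, 0.001, 0.443]
wrist_force: [0.2, -0.0, -0.3]
width: 0.094
tool_pos [ 0.4724 -0.1188  0.0863] yaw 0.4434 t 7.0 F [ 0.2 -0.  -0.3]  delta mm [ 0.  73.3 -0.6] dyaw -0.0006
```

View pics/x7.png

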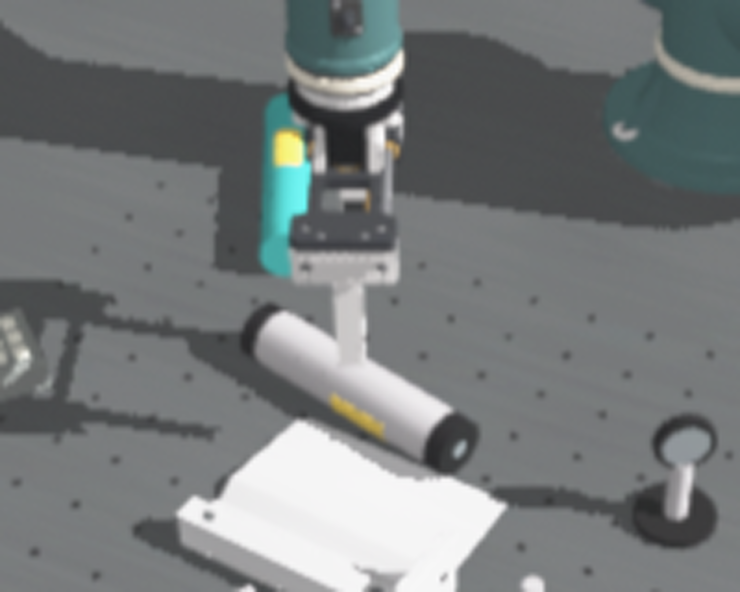

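```bash
python3 -m handwheel '[{"delta_pos":[0,10,0],"yaw":0},{"delta_pos":[0,22,0],"yaw":0},{"delta_pos":[0,34,0],"yaw":0},{"delta_pos":[0,42,0],"yaw":0},{"delta_pos":[0,46,0],"yaw":0},{"delta_pos":[0,46,0],"yaw":0}]'
python3 - <<'E'
from h import *
delta([.4726,-.1193,.013],.444)
E
python3 -m handwheel '[{"delta_pos":[0,6,0],"yaw":0},{"delta_pos":[0,13,0],"yaw":0},{"delta_pos":[0,20,0],"yaw":0},{"delta_pos":[0,25,0],"yaw":0},{"delta_pos":[0,27,0],"yaw":0},{"delta_pos":[0,27,0],"yaw":0}]'
python3 - <<'E'
from h import *
delta([.4726,-.1193,.013],.444)
s=robot.snapshot("scene")
cv2.imwrite("pics/x8.png",cv2.resize(s["image"][100:260,150:350,::-1],None,fx=3.7,fy=3.7,interpolation=cv2.INTER_CUBIC))
E
```

```text
time: 7.65
tool_pos: [0.4722, -0.1187, 0.0394]
ee_rot: [-1.569, 0.001, 0.443]
wrist_force: [-1.2, 0.2, 0.5]
width: 0.094
tool_pos [ 0.4722 -0.1187  0.0394] yaw 0.443 t 7.65 F [-1.2  0.2  0.5]  delta mm [ 0.1 26.4 -0.7] dyaw -0.001
time: 8.25
tool_pos: [0.4726, -0.1189, 0.013]
ee_rot: [-1.57, 0.001, 0.443]
wrist_force: [-0.4, 0.1, 1.1]
width: 0.0939
tool_pos [ 0.4726 -0.1189  0.013 ] yaw 0.443 t 8.25 F [-0.4  0.1  1.1]  delta mm [-0.2  0.  -0.4] dyaw -0.001
```

View pics/x8.png

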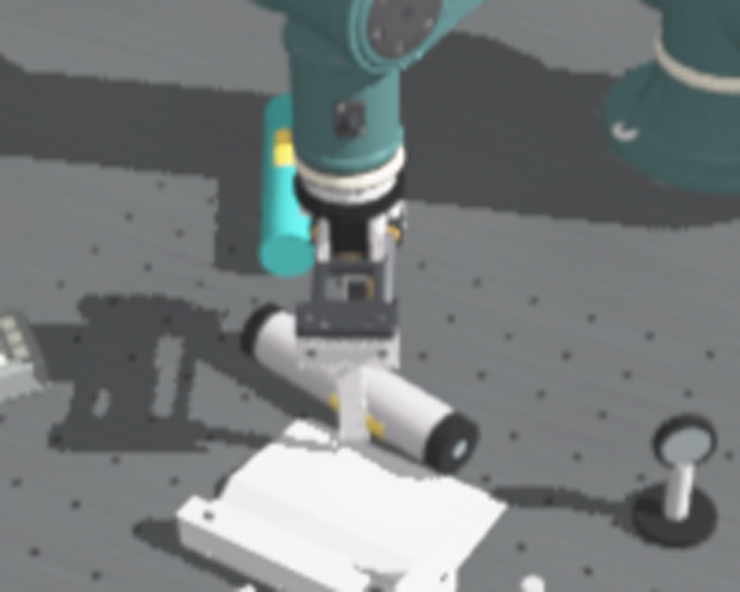

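```bash
python3 -m handwheel '[{"delta_pos":[0,0,0],"yaw":-0.04},{"delta_pos":[0,0,0],"yaw":-0.08},{"delta_pos":[0,0,0],"yaw":-0.12},{"delta_pos":[0,0,0],"yaw":-0.15},{"delta_pos":[0,0,0],"yaw":-0.18},{"delta_pos":[0,0,0],"yaw":-0.21},{"delta_pos":[0,0,0],"yaw":-0.24},{"delta_pos":[0,0,0],"yaw":-0.27},{"delta_pos":[0,0,0],"yaw":-0.3},{"delta_pos":[0,0,0],"yaw":-0.32},{"delta_pos":[0,0,0],"yaw":-0.34},{"delta_pos":[0,0,0],"yaw":-0.34}]'
python3 - <<'E'
from h import *
o=robot.get_obs(); print(o["wrist_torque"])
t=robot.snapshot("top"); s=robot.snapshot("scene")
cv2.imwrite("pics/x9.png",cv2.resize(s["image"][130:260,190:330,::-1],None,fx=4,fy=4,interpolation=cv2.INTER_CUBIC))
cv2.imwrite("pics/t9.png",cv2.resize(t["image"][130:280,200:400,::-1],None,fx=4,fy=4,interpolation=cv2.INTER_CUBIC))
E
```

```text
time: 9.5
tool_pos: [0.4732, -0.1191, 0.0138]
ee_rot: [-1.571, -0.0, 0.783]
wrist_force: [-0.4, -0.0, 0.8]
width: 0.094
[-0.0018841  -0.00691544 -0.06796264]
```

View pics/x9.png

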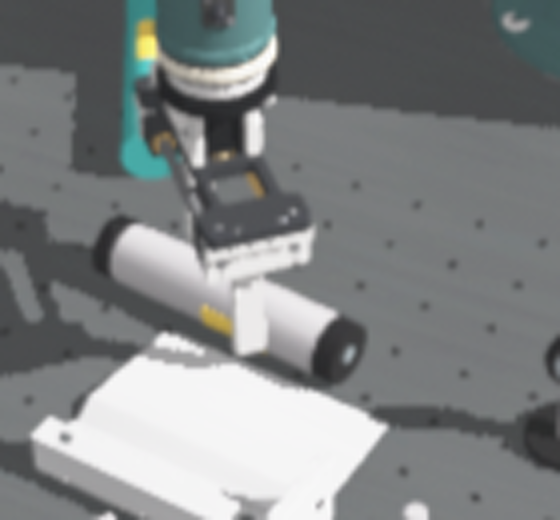

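View pics/t9.png

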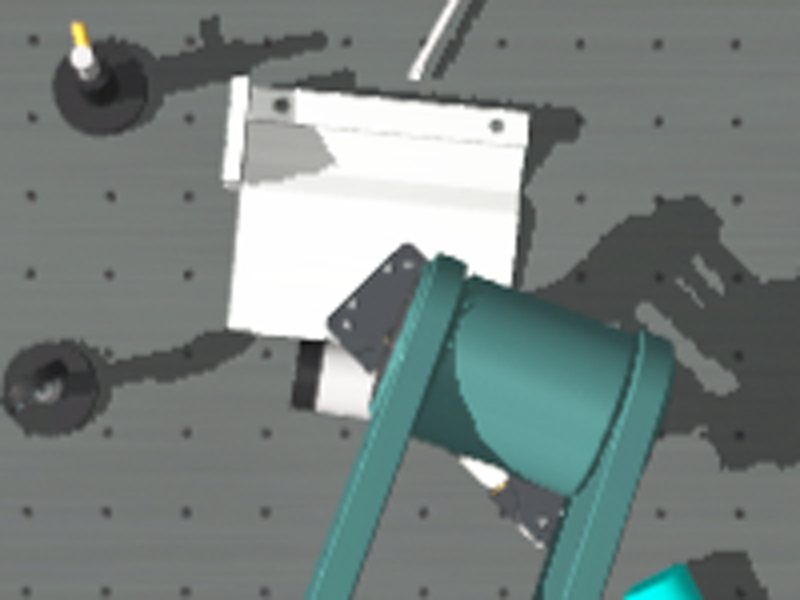

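Nearly square: about 0.03 rad is left. A little more turn, then I'll back off and lift.

```bash
python3 -m handwheel '[{"delta_pos":[0,0,0],"yaw":-0.015},{"delta_pos":[0,0,0],"yaw":-0.03},{"delta_pos":[0,0,0],"yaw":-0.03},{"delta_pos":[0,0,0],"yaw":0.0},{"delta_pos":[0,0,0],"yaw":0.06},{"delta_pos":[0,0,0],"yaw":0.12},{"delta_pos":[0,-8,0],"yaw":0.15},{"delta_pos":[0,-25,0],"yaw":0.15},{"delta_pos":[0,-50,0],"yaw":0.15},{"delta_pos":[0,-70,0],"yaw":0.15},{"delta_pos":[0,-75,0],"yaw":0.15},{"delta_pos":[0,-75,0],"yaw":0.15}]'
python3 - <<'E'
from h import *
c=b2w(-.134-.065,-.074); print(c); delta([*c,.085],1.469)
s=robot.snapshot("scene");cv2.imwrite("pics/x10.png",cv2.resize(s["image"][130:260,190:330,::-1],None,fx=4,fy=4,interpolation=cv2.INTER_CUBIC))
E
```

```text
time: 10.8
tool_pos: [0.4731, -0.119, 0.0887]
ee_rot: [-1.572, -0.0, 0.633]
wrist_force: [-0.4, -0.1, 0.8]
width: 0.0942
[ 0.40799938 -0.11255256]
tool_pos [ 0.4731 -0.119   0.0887] yaw 0.6334 t 10.8 F [-0.4 -0.1  0.8]  delta mm [-48.6   3.7  43.7] dyaw -0.8356
```

View pics/x10.png

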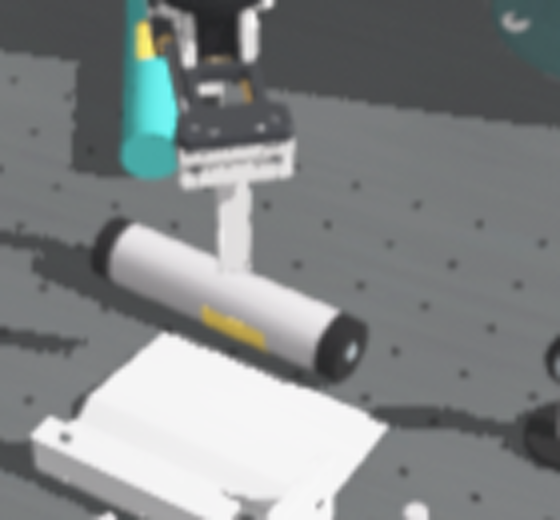

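Back off toward the robot with the jaws along the block's y, and look again.

```bash
python3 -m handwheel '[{"delta_pos":[-12,0,11],"yaw":-0.1},{"delta_pos":[-30,0,27],"yaw":-0.24},{"delta_pos":[-42,0,38],"yaw":-0.38},{"delta_pos":[-49,0,44],"yaw":-0.52},{"delta_pos":[-49,0,44],"yaw":-0.66},{"delta_pos":[-49,0,44],"yaw":-0.78},{"delta_pos":[-49,0,44],"yaw":-0.835},{"delta_pos":[-49,0,44],"yaw":-0.835}]'
python3 - <<'E'
from h import *
t=robot.snapshot("top")
cv2.imwrite("pics/t11.png",cv2.resize(t["image"][130:280,200:400,::-1],None,fx=4,fy=4,interpolation=cv2.INTER_CUBIC))
E
```

```text
time: 11.65
tool_pos: [0.4062, -0.112, 0.0867]
ee_rot: [-1.568, -0.001, 1.468]
wrist_force: [0.4, -0.3, 1.0]
width: 0.0937
```

View pics/t11.png

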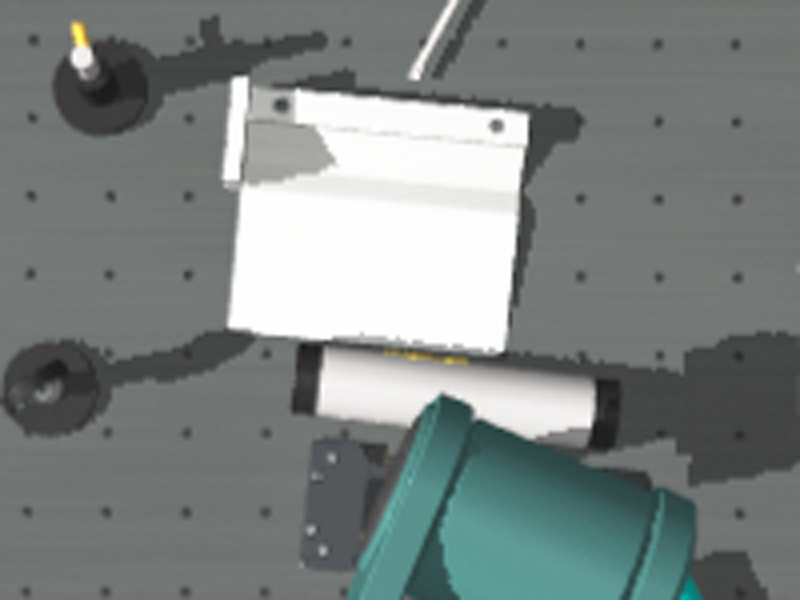

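```bash
python3 - <<'E'
from h import *
t=robot.snapshot("top")
tubetop(t,4,(200,130),(299,343),(620,381))
c=b2w(-.134-.055,-.074); print(c); delta([*c,.013],1.469)
E
```

```text
len 0.201620674390934 centre [ 0.47135395 -0.11839834] block [-0.13537949 -0.07336442] askew -0.011421272293603
[ 0.41794741 -0.1135708 ]
tool_pos [ 0.4065 -0.1121  0.0872] yaw 1.4668 t 11.75 F [-0.1 -0.1 -0.6]  delta mm [ -0.3  74.2 -11.7] dyaw -0.0022
```

Tube is now square to within 0.011 rad, at block (-0.135,-0.073). Descending behind it.

```bash
python3 -m handwheel '[{"delta_pos":[0,15,-3],"yaw":0},{"delta_pos":[0,35,-6],"yaw":0},{"delta_pos":[0,55,-8],"yaw":0},{"delta_pos":[0,68,-10],"yaw":0},{"delta_pos":[0,74,-12],"yaw":0},{"delta_pos":[0,74,-14],"yaw":0},{"delta_pos":[0,74,-18],"yaw":0},{"delta_pos":[0,74,-22],"yaw":0},{"delta_pos":[0,74,-26],"yaw":0},{"delta_pos":[0,74,-30],"yaw":0},{"delta_pos":[0,74,-32],"yaw":0},{"delta_pos":[0,74,-33],"yaw":0}]'
python3 - <<'E'
from h import *
o=robot.get_obs(); print(w2b(o["tool_pos"]),o["tool_pos"])
s=robot.snapshot("scene")
cv2.imwrite("pics/x12.png",cv2.resize(s["image"][130:260,190:330,::-1],None,fx=4,fy=4,interpolation=cv2.INTER_CUBIC))
E
```

```text
time: 12.95
tool_pos: [0.4405, -0.1159, 0.0146]
ee_rot: [-1.571, 0.0, 1.468]
wrist_force: [0.2, -0.8, 0.0]
width: 0.0937
[-0.1663546  -0.07402946] [ 0.44047211 -0.11590594  0.01459018]
```

View pics/x12.png

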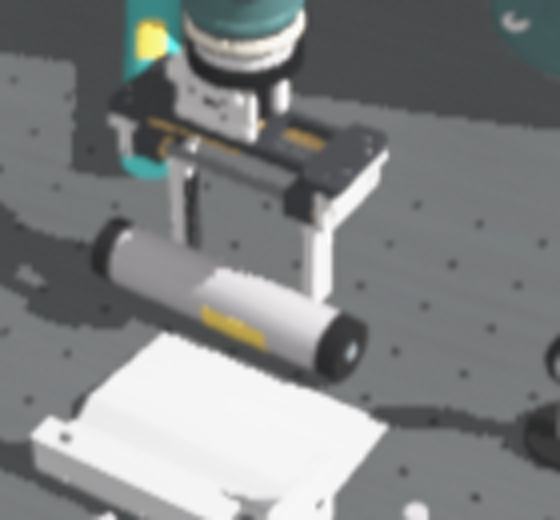

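```bash
python3 -m handwheel '[{"delta_pos":[0,0,-1],"yaw":0},{"delta_pos":[0,0,-3],"yaw":0},{"delta_pos":[0,0,-5],"yaw":0},{"delta_pos":[0,0,-8],"yaw":0},{"delta_pos":[0,0,-11],"yaw":0},{"delta_pos":[0,0,-14],"yaw":0},{"delta_pos":[0,0,-17],"yaw":0},{"delta_pos":[0,0,-20],"yaw":0},{"delta_pos":[0,0,-23],"yaw":0},{"delta_pos":[0,0,-26],"yaw":0},{"delta_pos":[0,0,-29],"yaw":0},{"delta_pos":[0,0,-32],"yaw":0}]'
python3 - <<'E'
from h import *
o=robot.get_obs(); print(w2b(o["tool_pos"]),o["tool_pos"])
E
python3 -m handwheel '[{"delta_pos":[0,0,-3],"yaw":0},{"delta_pos":[0,0,-6],"yaw":0},{"delta_pos":[0,0,-9],"yaw":0},{"delta_pos":[0,-0.5,-12],"yaw":0},{"delta_pos":[0,-0.8,-15],"yaw":0},{"delta_pos":[0,-1.2,-18],"yaw":0},{"delta_pos":[0,-1.6,-21],"yaw":0},{"delta_pos":[0,-2,-24],"yaw":0},{"delta_pos":[0,-2.4,-27],"yaw":0},{"delta_pos":[0,-2.8,-30],"yaw":0}]'
python3 - <<'E'
from h import *
o=robot.get_obs(); print(w2b(o["tool_pos"]),o["tool_pos"])
t=robot.snapshot("top"); s=robot.snapshot("scene")
cv2.imwrite("pics/x13.png",cv2.resize(s["image"][130:260,190:330,::-1],None,fx=4,fy=4,interpolation=cv2.INTER_CUBIC))
cv2.imwrite("pics/t13.png",cv2.resize(t["image"][130:280,200:400,::-1],None,fx=4,fy=4,interpolation=cv2.INTER_CUBIC))
E
```

```text
time: 14.2
tool_pos: [0.4717, -0.1191, 0.0144]
ee_rot: [-1.569, -0.0, 1.468]
wrist_force: [-1.1, -0.2, 0.5]
width: 0.0942
[-0.13498293 -0.07401075] [ 0.47168263 -0.11908169  0.01435111]
time: 15.2
tool_pos: [0.5021, -0.1222, 0.0173]
ee_rot: [-1.571, -0.0, 1.468]
wrist_force: [-4.6, 0.1, 2.4]
width: 0.0939
[-0.10443476 -0.07400783] [ 0.50207232 -0.12218929  0.01729356]
```

View pics/x13.png

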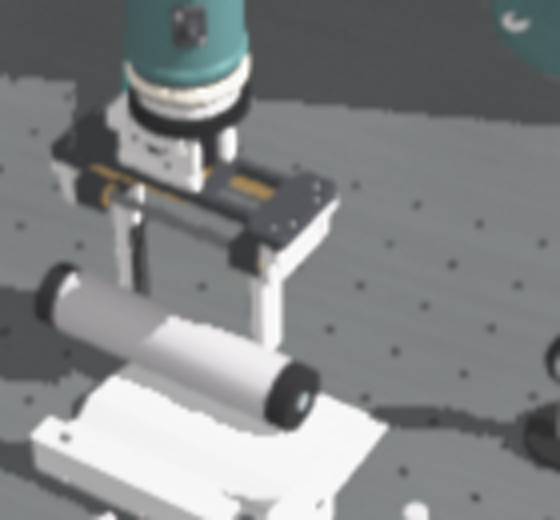

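View pics/t13.png

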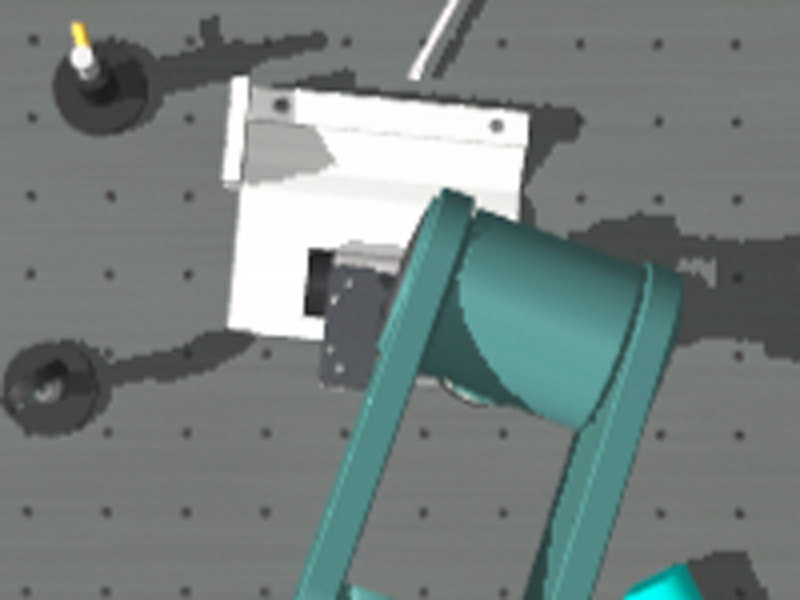

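The tube is straight on the ramp against both fingertips (x13 (175,340)), pushing with about 4.6 N. I'll go on to the lip.

```bash
python3 -m handwheel '[{"delta_pos":[0,-0.2,-3],"yaw":0},{"delta_pos":[0,-0.5,-6],"yaw":0},{"delta_pos":[0,-0.7,-9],"yaw":0},{"delta_pos":[0,-1,-12],"yaw":0},{"delta_pos":[0,-1.2,-15],"yaw":0},{"delta_pos":[0,-1.5,-18],"yaw":0},{"delta_pos":[0,-1.8,-21],"yaw":0},{"delta_pos":[0,-2,-24],"yaw":0},{"delta_pos":[0,-2.3,-27],"yaw":0},{"delta_pos":[0,-2.6,-30],"yaw":0},{"delta_pos":[0,-2.9,-33],"yaw":0},{"delta_pos":[0,-3.2,-36],"yaw":0}]'
python3 - <<'E'
from h import *
o=robot.get_obs(); print(w2b(o["tool_pos"]),o["tool_pos"])
E
python3 -m handwheel '[{"delta_pos":[0,-0.3,-3],"yaw":0},{"delta_pos":[0,-0.6,-6],"yaw":0},{"delta_pos":[0,-0.9,-8],"yaw":0},{"delta_pos":[0,-1.2,-10],"yaw":0},{"delta_pos":[0,-1.5,-12],"yaw":0},{"delta_pos":[0,-1.7,-14],"yaw":0}]'
python3 - <<'E'
from h import *
o=robot.get_obs(); print(w2b(o["tool_pos"]),o["tool_pos"])
t=robot.snapshot("top"); s=robot.snapshot("scene")
cv2.imwrite("pics/x14.png",cv2.resize(s["image"][150:280,180:320,::-1],None,fx=4,fy=4,interpolation=cv2.INTER_CUBIC))
cv2.imwrite("pics/t14.png",cv2.resize(t["image"][130:280,200:400,::-1],None,fx=4,fy=4,interpolation=cv2.INTER_CUBIC))
E
```

```text
time: 16.5
tool_pos: [0.5379, -0.126, 0.0205]
ee_rot: [-1.571, -0.0, 1.468]
wrist_force: [-3.9, -0.8, 3.0]
width: 0.0941
[-0.06839789 -0.07410196] [ 0.5379123  -0.12595232  0.02052709]
time: 17.1
tool_pos: [0.5517, -0.1273, 0.0222]
ee_rot: [-1.571, -0.0, 1.468]
wrist_force: [-5.0, 0.2, 2.2]
width: 0.094
[-0.05455824 -0.07408221] [ 0.55168204 -0.12734188  0.02221405]
```

View pics/x14.png

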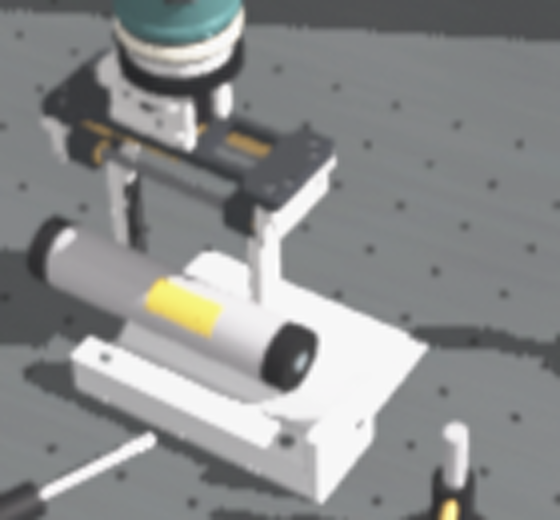

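View pics/t14.png

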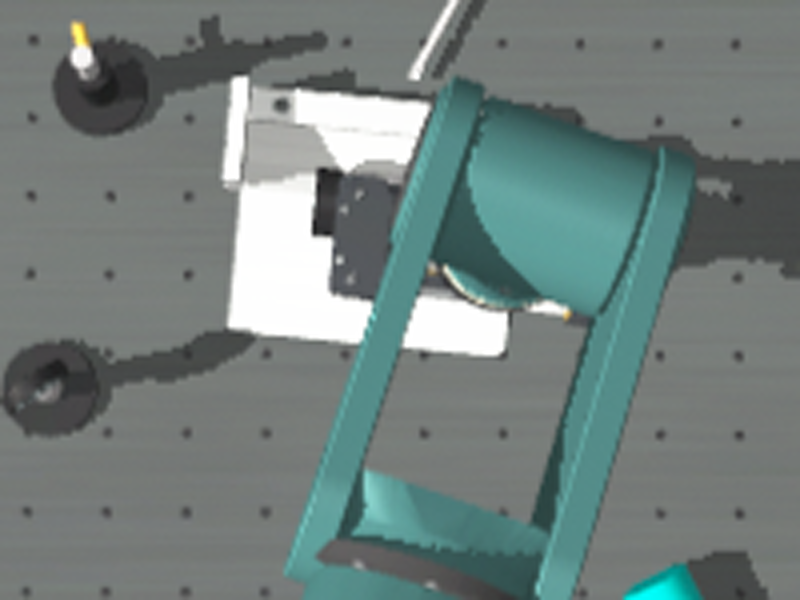

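Just below the lip; going over slowly.

```bash
python3 -m handwheel '[{"delta_pos":[0,-0.2,-2],"yaw":0},{"delta_pos":[0,-0.4,-4],"yaw":0},{"delta_pos":[0,-0.6,-6],"yaw":0},{"delta_pos":[0,-0.8,-7.5],"yaw":0},{"delta_pos":[0,-1,-9],"yaw":0},{"delta_pos":[0,-1.1,-10.5],"yaw":0},{"delta_pos":[0,-1.2,-12],"yaw":0},{"delta_pos":[0,-1.2,-13.5],"yaw":0},{"delta_pos":[0,-1.2,-15],"yaw":0},{"delta_pos":[0,-1.2,-15],"yaw":0},{"delta_pos":[0,-1.2,-15],"yaw":0},{"delta_pos":[0,-1.2,-15],"yaw":0}]'
python3 - <<'E'
from h import *
o=robot.get_obs(); print(w2b(o["tool_pos"]),o["tool_pos"])
t=robot.snapshot("top"); s=robot.snapshot("scene")
cv2.imwrite("pics/x15.png",cv2.resize(s["image"][150:280,180:320,::-1],None,fx=4,fy=4,interpolation=cv2.INTER_CUBIC))
cv2.imwrite("pics/t15.png",cv2.resize(t["image"][130:280,200:400,::-1],None,fx=4,fy=4,interpolation=cv2.INTER_CUBIC))
E
```

```text
time: 18.4
tool_pos: [0.5664, -0.1289, 0.0233]
ee_rot: [-1.571, -0.0, 1.468]
wrist_force: [0.2, 0.2, 0.0]
width: 0.0944
[-0.03973083 -0.07408881] [ 0.56643171 -0.12885821  0.02334817]
```

View pics/x15.png

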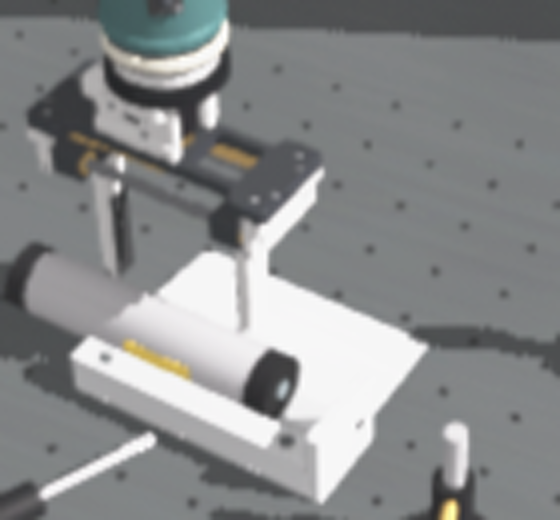

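View pics/t15.png

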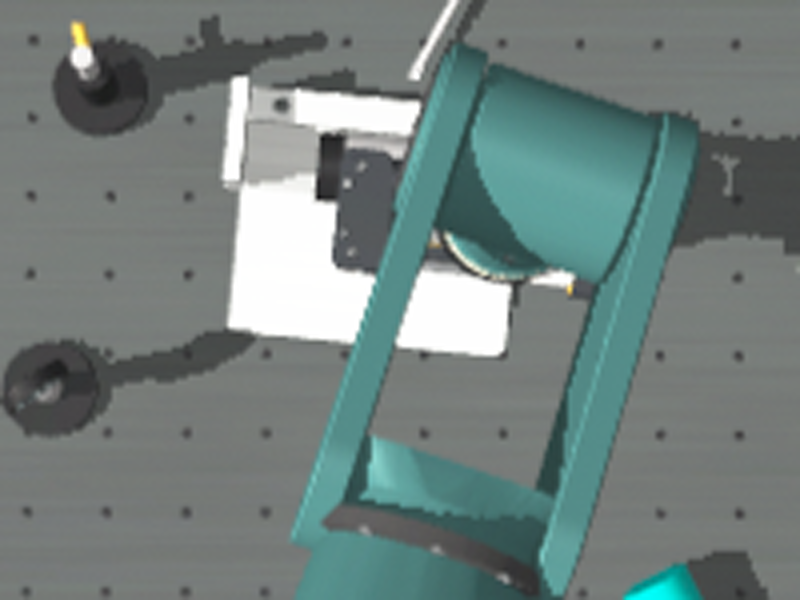

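The tube has dropped into the groove (x15 (150,330), lying parallel to the fence). Back off, lift, close the fingers and go round to the free end.

```bash
python3 -m handwheel '[{"delta_pos":[0,-2,4],"yaw":0},{"delta_pos":[0,-8,9],"yaw":0},{"delta_pos":[0,-25,12],"yaw":0},{"delta_pos":[0,-45,12],"yaw":0},{"delta_pos":[0,-62,12],"yaw":0},{"delta_pos":[0,-65,12],"yaw":0},{"delta_pos":[0,-65,12],"yaw":0}]' 255
python3 - <<'E'
from h import *
t=robot.snapshot("top"); s=robot.snapshot("scene")
c=b2w(0,-.225); print(c); delta([*c,.088],1.469)
cv2.imwrite("pics/x16.png",cv2.resize(s["image"][150:280,180:320,::-1],None,fx=4,fy=4,interpolation=cv2.INTER_CUBIC))
E
```

```text
time: 19.2
tool_pos: [0.5548, -0.1278, 0.0893]
ee_rot: [-1.573, 0.0, 1.468]
wrist_force: [-0.5, 0.5, -0.9]
width: 0.0412
[ 0.59058977 -0.28303056]
tool_pos [ 0.5538 -0.1274  0.0874] yaw 1.468 t 19.3 F [-0.2  0.6  0.5]  delta mm [-151.    -0.7  -52.5] dyaw -0.001
```

View pics/x16.png

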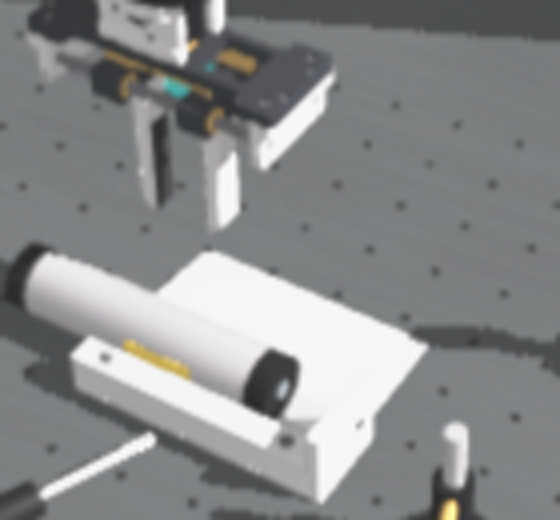

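```bash
python3 -m handwheel '[{"delta_pos":[-10,0,-3],"yaw":0},{"delta_pos":[-28,0,-9],"yaw":0},{"delta_pos":[-50,0,-17],"yaw":0},{"delta_pos":[-75,0,-26],"yaw":0},{"delta_pos":[-100,0,-35],"yaw":0},{"delta_pos":[-125,0,-44],"yaw":0},{"delta_pos":[-142,0,-50],"yaw":0},{"delta_pos":[-151,0,-52],"yaw":0},{"delta_pos":[-151,0,-52],"yaw":0},{"delta_pos":[-151,0,-52],"yaw":0}]'
python3 - <<'E'
from h import *
t=robot.snapshot("top"); s=robot.snapshot("scene")
c=b2w(0,-.225); delta([*c,.020],1.469)
cv2.imwrite("pics/x17.png",cv2.resize(s["image"][150:280,140:320,::-1],None,fx=4,fy=4,interpolation=cv2.INTER_CUBIC))
cv2.imwrite("pics/t17.png",cv2.resize(t["image"][130:280,200:400,::-1],None,fx=4,fy=4,interpolation=cv2.INTER_CUBIC))
E
```

```text
time: 20.3
tool_pos: [0.5904, -0.2832, 0.0879]
ee_rot: [-1.57, -0.001, 1.468]
wrist_force: [-0.1, 0.1, 0.0]
width: 0.0005
tool_pos [ 0.5907 -0.2824  0.0883] yaw 1.4688 t 20.4 F [ 0.5 -0.5  1. ]  delta mm [-0.6 68.3 -0. ] dyaw -0.0002
```

View pics/x17.png

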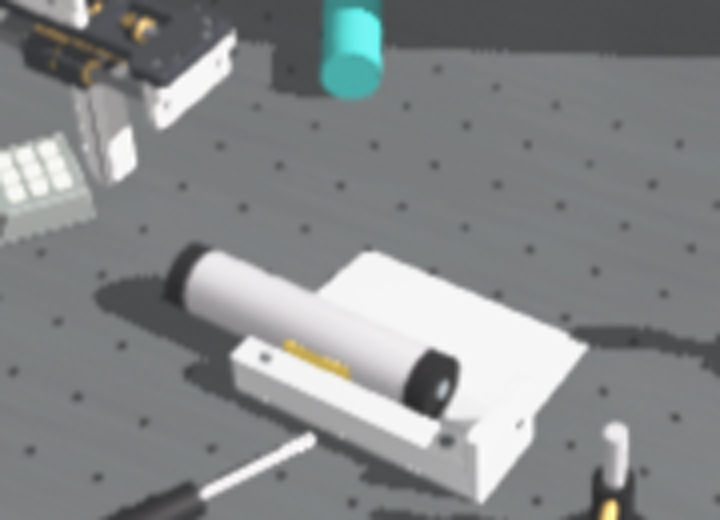

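View pics/t17.png

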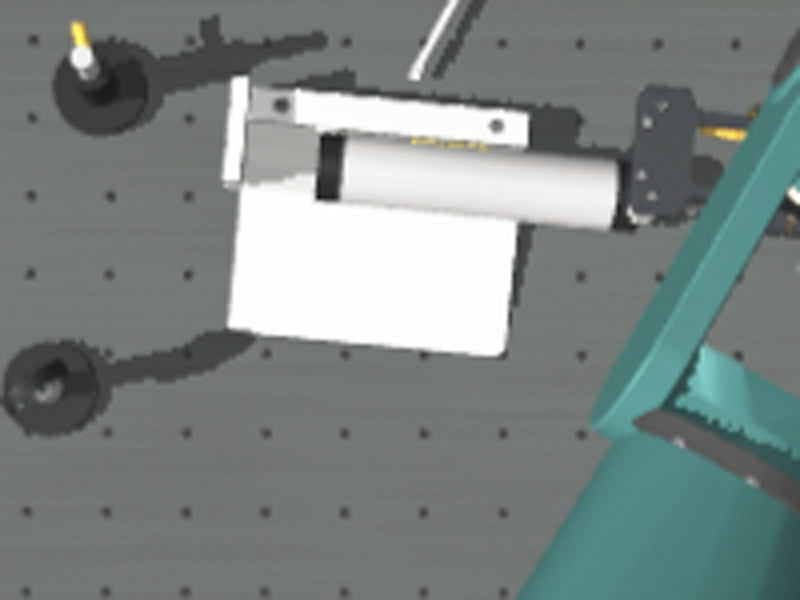

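```bash
python3 - <<'E'
from h import *
t=robot.snapshot("top")
T=lambda x,y:(200+(x+.5)/4-.5,130+(y+.5)/4-.5)
print("tube +y end",w2b(ray(t,T(318,166),.0284)),"side near", w2b(ray(t,T(318,199),.0284)),w2b(ray(t,T(612,229),.0284)))
print("meter corner",ray(t,(401,193),.028),ray(t,(427,165),.028),w2b(ray(t,(401,193),.028)))
print("plate inner edge top", w2b(ray(t,T(248,90),.055)),w2b(ray(t,T(242,182),.055)))
E
```

```text
tube +y end [-0.00144657  0.0271463 ] side near [-0.02201348  0.0249562 ] [-0.02104371 -0.15927115]
meter corner [ 0.56167514 -0.33647461  0.028     ] [ 0.63245768 -0.40266746  0.028     ] [-0.02332251 -0.28111045]
plate inner edge top [0.0367724  0.07449663] [-0.01980923  0.07201862]
```

The tube lies at x≈0 with its end 48 mm short of the plate. Descending, clear of the meter.

```bash
python3 -m handwheel '[{"delta_pos":[0,12,0],"yaw":0},{"delta_pos":[0,28,0],"yaw":0},{"delta_pos":[0,45,0],"yaw":0},{"delta_pos":[0,58,0],"yaw":0},{"delta_pos":[0,66,0],"yaw":0},{"delta_pos":[0,68,0],"yaw":0},{"delta_pos":[6,68,0],"yaw":0},{"delta_pos":[16,68,0],"yaw":0},{"delta_pos":[26,68,0],"yaw":0},{"delta_pos":[32,68,0],"yaw":0},{"delta_pos":[34,68,0],"yaw":0},{"delta_pos":[34,68,0],"yaw":0}]'
python3 - <<'E'
from h import *
t=robot.snapshot("top"); s=robot.snapshot("scene")
c=b2w(0,-.1375); delta([*c,.020],1.469)
cv2.imwrite("pics/x18.png",cv2.resize(s["image"][150:280,140:320,::-1],None,fx=4,fy=4,interpolation=cv2.INTER_CUBIC))
E
```

```text
time: 21.65
tool_pos: [0.5945, -0.2489, 0.0207]
ee_rot: [-1.571, 0.0, 1.469]
wrist_force: [1.0, 0.3, -0.2]
width: 0.0007
tool_pos [ 0.5943 -0.2495  0.0205] yaw 1.4681 t 21.75 F [ 0.  -0.1 -0.6]  delta mm [53.7  0.5  0.3] dyaw -0.0009
```

View pics/x18.png

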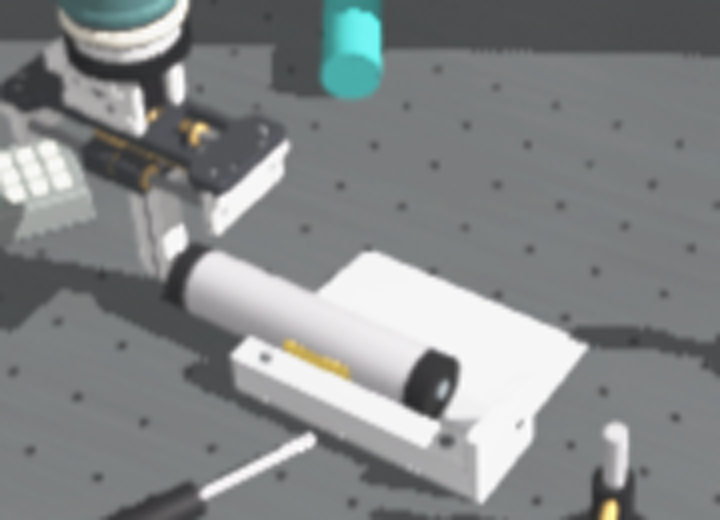

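```bash
python3 -m handwheel '[{"delta_pos":[2,0,0],"yaw":0},{"delta_pos":[4,0,0],"yaw":0},{"delta_pos":[6,0,0],"yaw":0},{"delta_pos":[9,0,0],"yaw":0},{"delta_pos":[12,0,0],"yaw":0},{"delta_pos":[16,0,0],"yaw":0},{"delta_pos":[20,0,0],"yaw":0},{"delta_pos":[24,0,0],"yaw":0},{"delta_pos":[28,0,0],"yaw":0},{"delta_pos":[32,0,0],"yaw":0},{"delta_pos":[35,0,0],"yaw":0},{"delta_pos":[37,0,0],"yaw":0}]'
python3 -m handwheel '[{"delta_pos":[2,0,0],"yaw":0},{"delta_pos":[4,0,0],"yaw":0},{"delta_pos":[6,0,0],"yaw":0},{"delta_pos":[8,0,0],"yaw":0},{"delta_pos":[10,0,0],"yaw":0},{"delta_pos":[11,0,0],"yaw":0}]'
python3 - <<'E'
from h import *
t=robot.snapshot("top"); s=robot.snapshot("scene")
c=b2w(0,-.1375); delta([*c,.020],1.469)
cv2.imwrite("pics/x19.png",cv2.resize(s["image"][150:280,140:320,::-1],None,fx=4,fy=4,interpolation=cv2.INTER_CUBIC))
cv2.imwrite("pics/t19.png",cv2.resize(t["image"][130:280,200:400,::-1],None,fx=4,fy=4,interpolation=cv2.INTER_CUBIC))
E
```

```text
time: 22.95
tool_pos: [0.598, -0.2123, 0.0205]
ee_rot: [-1.571, 0.0, 1.468]
wrist_force: [-2.0, -4.5, 0.7]
width: 0.0005
time: 23.55
tool_pos: [0.5992, -0.2015, 0.0205]
ee_rot: [-1.571, 0.0, 1.468]
wrist_force: [-1.6, -5.0, 1.6]
width: 0.0005
tool_pos [ 0.5992 -0.2014  0.0205] yaw 1.4681 t 23.65 F [-2.  -3.5  1. ]  delta mm [5.4 0.5 0.3] dyaw -0.0009
```

View pics/x19.png

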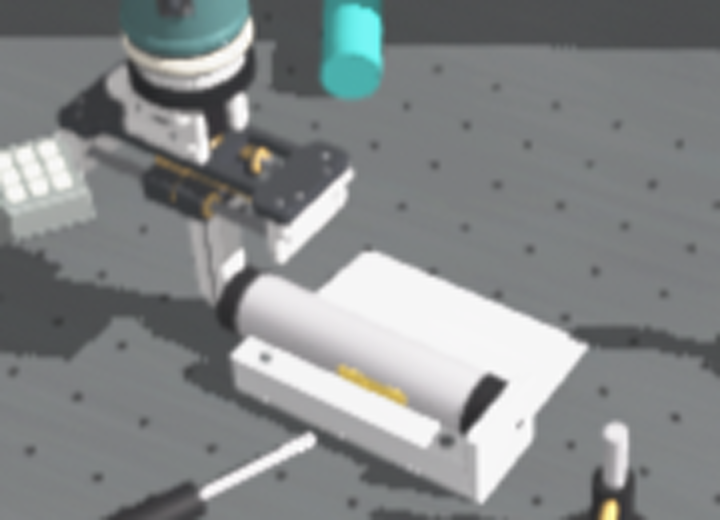

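View pics/t19.png

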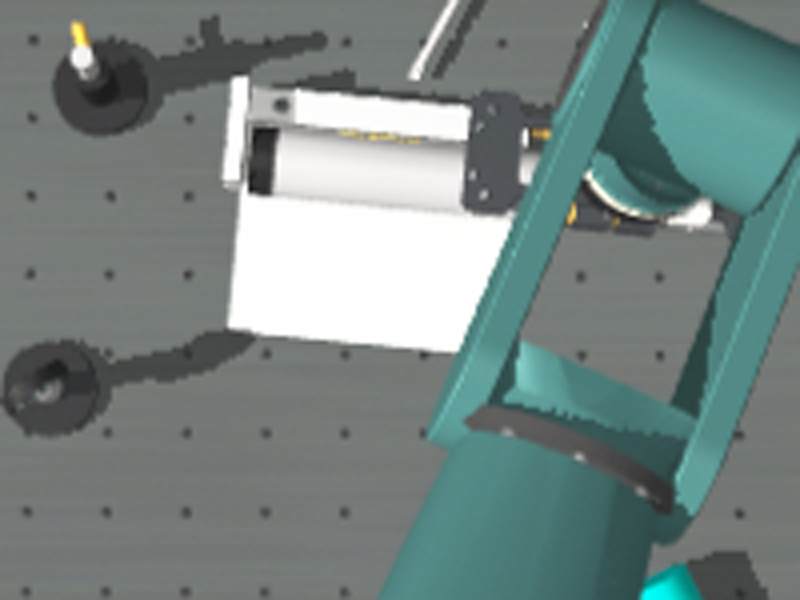

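Sliding at about 5 N with a few mm left. I'll creep forward until the force rises.

```bash
python3 -m handwheel '[{"delta_pos":[1,0,0],"yaw":0},{"delta_pos":[2,0,0],"yaw":0},{"delta_pos":[3,0,0],"yaw":0},{"delta_pos":[3,0,0],"yaw":0}]'; python3 -m handwheel '[{"delta_pos":[0.5,0,0],"yaw":0},{"delta_pos":[1,0,0],"yaw":0},{"delta_pos":[1,0,0],"yaw":0}]'
```

```text
time: 24.05
tool_pos: [0.5995, -0.1986, 0.0205]
ee_rot: [-1.571, -0.0, 1.468]
wrist_force: [-0.8, -4.3, 1.5]
width: 0.0008
time: 24.35
tool_pos: [0.5996, -0.1977, 0.0205]
ee_rot: [-1.571, 0.0, 1.468]
wrist_force: [-2.5, -4.2, 1.8]
width: 0.0004
```

```bash
python3 -m handwheel '[{"delta_pos":[0.5,0,0],"yaw":0},{"delta_pos":[1,0,0],"yaw":0},{"delta_pos":[1,0,0],"yaw":0}]'
```

```text
time: 24.65
tool_pos: [0.5997, -0.197, 0.0205]
ee_rot: [-1.571, 0.001, 1.468]
wrist_force: [-2.0, -6.2, 2.0]
width: 0.0008
```

```bash
python3 -m handwheel '[{"delta_pos":[0.5,0,0],"yaw":0},{"delta_pos":[1,0,0],"yaw":0},{"delta_pos":[1,0,0],"yaw":0}]'
```

```text
time: 24.95
tool_pos: [0.5997, -0.197, 0.0205]
ee_rot: [-1.571, 0.002, 1.468]
wrist_force: [-2.6, -6.7, 2.3]
width: 0.0008
```

```bash
python3 -m handwheel '[{"delta_pos":[1,0,0],"yaw":0},{"delta_pos":[2,0,0],"yaw":0},{"delta_pos":[2,0,0],"yaw":0}]'
python3 - <<'E'
from h import *
t=robot.snapshot("top"); s=robot.snapshot("scene")
o=robot.get_obs();print(w2b(o["tool_pos"]),o["wrist_force"])
cv2.imwrite("pics/x20.png",cv2.resize(s["image"][200:290,180:300,::-1],None,fx=6,fy=6,interpolation=cv2.INTER_CUBIC))
cv2.imwrite("pics/t20.png",cv2.resize(t["image"][140:220,240:340,::-1],None,fx=7,fy=7,interpolation=cv2.INTER_CUBIC))
E
```

```text
time: 25.25
tool_pos: [0.5997, -0.197, 0.0206]
ee_rot: [-1.571, 0.006, 1.467]
wrist_force: [-3.1, -12.3, 0.8]
width: 0.0005
[ 0.00028922 -0.1385278 ] [ -3.00217975 -11.80847879   0.12527251]
```

View pics/x20.png

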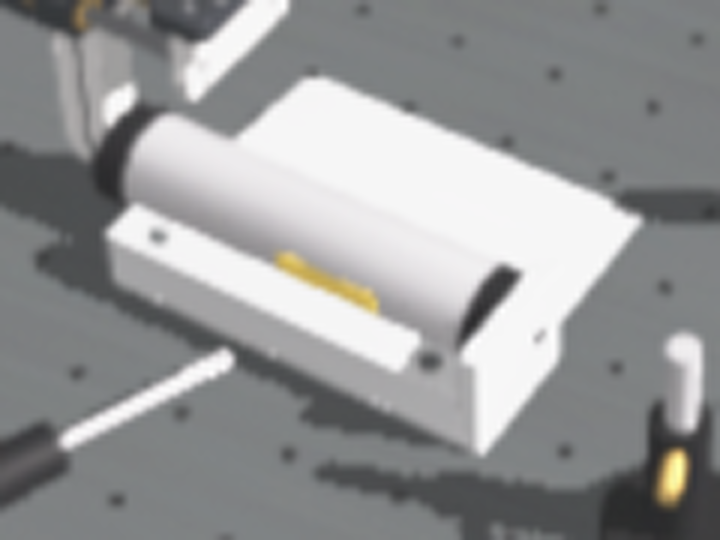

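View pics/t20.png

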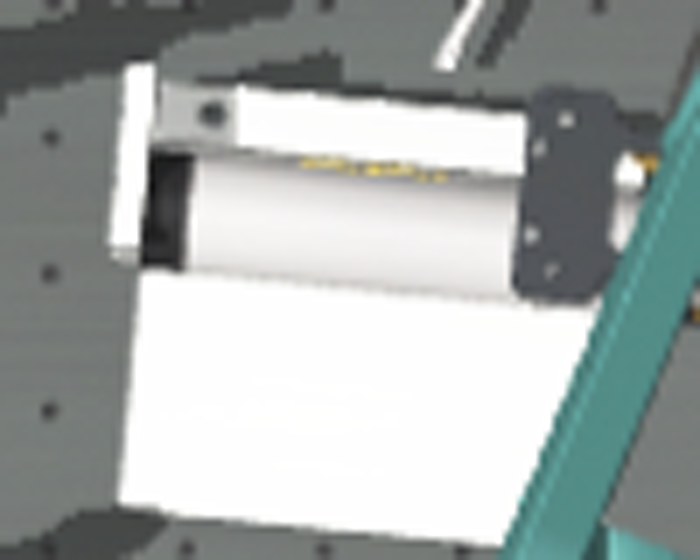

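The tool has stalled with the force at 12 N and the black end is flush against the plate (t20 (145,210)). Withdraw straight back, then lift.

```bash
python3 -m handwheel '[{"delta_pos":[-2,0,0],"yaw":0},{"delta_pos":[-4,0,0],"yaw":0},{"delta_pos":[-8,0,0],"yaw":0},{"delta_pos":[-14,0,0],"yaw":0},{"delta_pos":[-22,0,0],"yaw":0},{"delta_pos":[-28,-2,0],"yaw":0},{"delta_pos":[-30,-20,0],"yaw":0},{"delta_pos":[-30,-50,0],"yaw":0},{"delta_pos":[-30,-90,0],"yaw":0},{"delta_pos":[-30,-120,20],"yaw":0},{"delta_pos":[-30,-130,50],"yaw":0},{"delta_pos":[-30,-130,80],"yaw":0}]'
python3 -m handwheel '[{"delta_pos":[0,0,30],"yaw":0},{"delta_pos":[0,0,60],"yaw":0},{"delta_pos":[0,0,90],"yaw":0},{"delta_pos":[0,0,110],"yaw":0},{"delta_pos":[0,0,120],"yaw":0},{"delta_pos":[0,0,120],"yaw":0},{"delta_pos":[0,0,120],"yaw":0}]'
python3 - <<'E'
from h import *
t=robot.snapshot("top"); s=robot.snapshot("scene")
T=lambda x,y:x
cv2.imwrite("pics/s21.png",s["image"][:,:,::-1]);cv2.imwrite("pics/t21f.png",t["image"][:,:,::-1])
cv2.imwrite("pics/t21.png",cv2.resize(t["image"][140:220,240:360,::-1],None,fx=6,fy=6,interpolation=cv2.INTER_CUBIC))
E
```

```text
time: 26.55
tool_pos: [0.5181, -0.2161, 0.1537]
ee_rot: [-1.577, 0.002, 1.468]
wrist_force: [-0.4, -1.0, -0.9]
width: 0.0002
time: 27.25
tool_pos: [0.3987, -0.2033, 0.1507]
ee_rot: [-1.572, 0.0, 1.468]
wrist_force: [0.0, -1.0, 0.2]
width: 0.0003
```

View pics/s21.png

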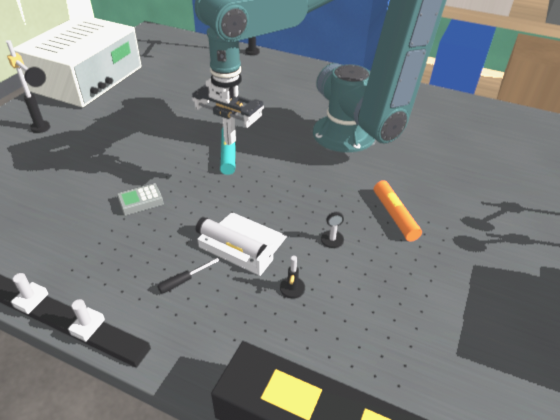

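View pics/t21.png

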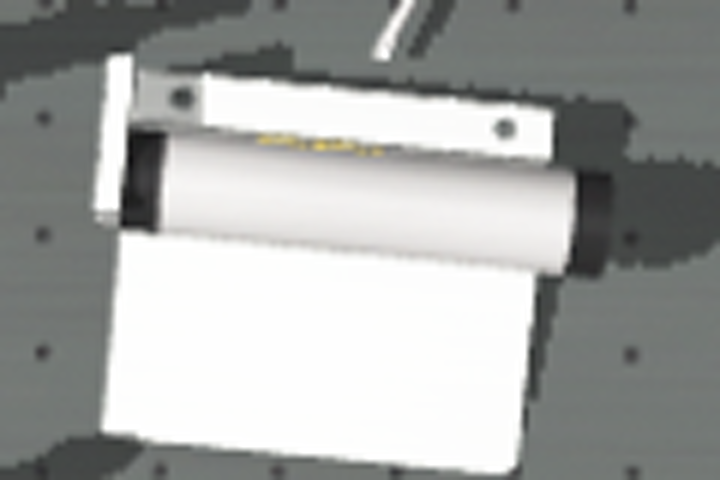

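View pics/t21f.png

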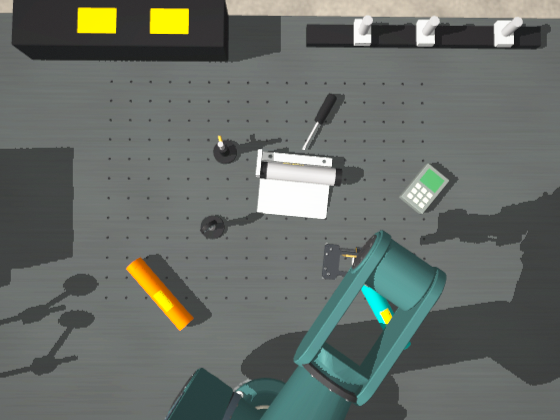

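```bash
python3 - <<'E'
from h import *
t=robot.snapshot("top")
T=lambda x,y:(240+(x+.5)/6-.5,140+(y+.5)/6-.5)
print(w2b(ray(t,T(606,225),.0284)), w2b(ray(t,T(122,181),.0284)))
a=cv2.imread("pics/top0.png").astype(int);b=cv2.imread("pics/t21f.png").astype(int)
d=np.abs(a-b).sum(2)
for n,(x,y) in dict(post=(224,151),lens=(213,227),driver=(320,120),meter=(425,188)).items(): print(n,d[y-15:y+15,x-15:x+15].mean().round(1))
o=robot.get_obs(); print(o["wrist_force"].round(1),o["time"]); robot.close_job()
E
```

```text
[ 0.00016525 -0.12695394] [-0.00316517  0.07511734]
post 8.8
lens 8.9
driver 9.5
meter 13.0
[ 0.9 -0.  -0.3] 27.4
the job is handed in; nothing more can be done
```

The laser tube is in the V-block's groove with its end home against the end plate, and the job was handed in at 27.4 s of the 54 s allowed.

- **What I did:** The first push rolled the tube towards the ramp but did not square it; it stayed about 0.15 rad askew. I turned it square on the bench with one fingertip on each side, without gripping or lifting it. I then rolled it up the ramp with both fingertips until it dropped into the groove. Last, I slid it along the groove by its end with the fingers closed.
- **Seating check:** At the plate the tool stopped moving while the push force rose from about 5 N to about 12 N. The last pictures put the tube's ends at y = +75 mm and -127 mm in the V-block's frame. Ideal is +75 and -125 mm, so they agree within the camera error of about 2 mm. Both ends measured x ≈ 0, with one reading 3 mm off.
- **Surroundings:** The post, lens, driver and meter look unmoved when the first and last top pictures are compared. I checked this by eye and by a coarse pixel comparison, not by measuring their positions. The orange tube also looks unmoved. The teal one is partly hidden under the arm in the last top view, and nothing came near enough to touch it.
- **Robot at hand-in:** The arm was clear and touching nothing.

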